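# Open the blue-knobbed vial jar in the medicine room

### The job

Open the steel jar whose lid has the blue knob: lift the lid straight off by its knob and set it, knob up, flat on the floor of the green tray, letting go only once it is down. Leave the jar standing where it is and leave the red-knobbed lid alone.

Things in the scene. Friction and masses are not known exactly. Their poses are not given: they have to be found in the camera images.
- lid_blue: loose steel lid with a BLUE knob, about 180 g (varies). Origin: centre of its underside, 94 mm above the table at the start; z up. Heights above it: plug 76 mm wide, 0 to 6 mm; disc 104 mm wide, 6 to 10 mm; stem 18 mm wide, to 18 mm; blue cylindrical knob (the grip) 28 mm wide, 18 to 46 mm. It rests on the jar's rim, the plug 6 mm deep in the mouth with 6 mm play all round.
- jar_blue: loose open round steel jar under that lid, 96 mm in diameter, 100 mm tall, wall 4 mm, about 600 g (it varies), small glass vials inside. Origin: centre of its underside on the table, z up. The jar with the red-knobbed lid is just the same.
- tray: GREEN square plastic tray, 170 by 170 mm outside, 18 mm tall, walls and floor 4 mm thick, open on top, empty, fixed to the table. Origin: centre of its underside on the table; x, y along its sides, z up. Its inner floor (162 by 162 mm) lies 4 mm above the origin.
- lid_red: the same lid with a RED knob, on the other jar; to be left where it is. Origin: centre of its underside, z up.

How it is judged:
By the outcome, as a careful person would: the job done as asked, in the order asked, and still so for the second after the job is handed in, with the robot touching nothing.
It also fails if it takes over 43 s, if anything falls off the work surface, if the arm or the gripper's body presses on something with over 40 N, if the wrist force passes 120 N, or if a joint passes its speed limit or range.

### The arm

A 6-joint arm with a two-finger parallel gripper is mounted at the origin on the work surface. World frame = base frame: x ahead of the robot, y to its left, z up, the work surface at z = 0. Lengths are in mm, angles in rad, forces in N, time in s.
With the tool pointing down it reaches from about 350 to 975 mm from the base axis. Payload 7.1 kg.
Tool frame: the origin (TCP) lies at the very end of the fingers, on their centre line; the grasp point (between the pads) lies 19 mm behind it (ctrl.grip_point_offset is the distance from the TCP to the grasp point, in mm); z points along the fingers, y is the direction in which the jaws open and shut (so a half turn about z gives the same grasp; the last joint's range is limited). The gripper opens to 88 mm and grips with 3 to 60 N. Pads are 20 mm wide; open, the fingers measure 115 mm over their backs; the gripper's body (75 mm by 178 mm) begins 61 mm behind the grasp point.
Start: joints at [1.203, 0.423, 1.63, -0, 1.089, -0.019], TCP at [213.574, 587.359, 222.675] pointing down, gripper open.
Joint ranges: [-3, 3], [-0.9, 2.11], [0.09, 2.58], [-1.31, 4.45], [0.11, 2.69], [-2.54, 2.54]. Speed limits (rad/s): [2.39, 2.39, 3.01, 3.14, 3.14, 3.14].

### API

Orientations are given as a rotation vector (axis times angle).
In Python, from workcell import ctrl gives the robot as it stands.
- The arm moves only by the tool move_arm, never from a script. Its argument "increments" is one flat list of numbers, 5 for each row, row after row: the closure in counts, from 0 (fully open) to 255 (shut), then the shift along the tool's x, y, z in mm, then the turn about the tool's z in degrees. In form: [grip, dx, dy, dz, yaw, grip, dx, dy, dz, yaw, ...]. A call has 1 to 12 rows; each row is the pose to reach, as a shift and turn from the pose measured when the call began, along the tool's axes at that moment; what a row does not reach only later rows make up. A row lasts 1/8 s, in which the tool goes at most 62.5 mm and 10.7 degrees, less where a joint would pass 70% of its speed; a pose out of reach is approached as far as the arm can. A call with a gripper value outside its range is refused whole. The fingers move at their own pace and stop on an object; the grip force is fixed at half the most. Time passes only in rows, so rows that repeat a pose let the fingers close. It gives the time, the measured TCP pose, the force and the opening at its end, in the units of the state.
- ctrl.get_obs(): the state, without advancing time (a new reading comes with each control period).
- ctrl.get_image(name): name is "side" or "top" or "wrist"; returns a dict with "frame" (420x560x3 uint8, red, green, blue), "vertical_fov" (degrees; the focal length in pixels is half the picture's height over the tangent of half this angle, whatever the lens; pixels are square), "cx", "cy" (the principal point, pixels), "pose" (4x4, takes a point from camera to world coordinates); the wrist camera has in their place "mount" (4x4, takes a point from camera to tool coordinates, whose origin is the TCP and whose axes are the flange's). Camera axes: x right, y down, z forward; pixel columns grow to the right and rows downward; lengths in mm; the calibration is good to about 2 mm. A picture is of the moment at which its call begins: read the wrist's pose just before it. There is no depth.
- ctrl.close_job(): hands the job in, once; it reports no verdict.
The state is a dict: "t": time; "qpos": joint angles; "qvel": joint speeds; "joint_torque": joint torques, N m; "ee_pos": TCP position; "orientation": TCP orientation; "ft_force": force on the tool from outside, world axes, zero at the start; "moment": the same for the moment, N m; "width": finger opening in mm.
Only numpy, scipy, OpenCV 4.12 (cv2) and the standard library are available. Lean on these libraries where they do the work, as an engineer would, in place of code of your own. Each camera call takes 0.05 s, during which the arm holds its last target.

## Working session

There is one attempt and no reset: what is moved stays moved. The work goes in short steps, Python scripts to look and compute and a tool call to move; the robot and the scene stay as the last step left them, time stands still between calls to the robot, and variables do not carry over. Pictures are saved under pics/ and viewed, and the job is handed in when it is done.

Besides the shell and the picture viewer there is one more tool, called after "Call:" as name(argument=value, ...) on one line, values as JSON. move_arm: Moves the arm, as the interface text tells. Its arguments: {"type":"object","properties":{"increments":{"type":"array","items":{"type":"number"}}},"required":["increments"]}

```bash
mkdir -p pics; python3 - <<'E'
from workcell import ctrl
import cv2,pickle
o=ctrl.get_obs();print(o)
for n in("top","side","wrist"):
    d=ctrl.get_image(n);pickle.dump(d,open(f"{n}0.pkl","wb"))
    cv2.imwrite(f"pics/{n}0.png",d["frame"][:,:,::-1]);print(n,{k:v for k,v in d.items() if k!="frame"})
print(ctrl.grip_point_offset)
E
```

```text
{'t': 0.0, 'qpos': array([ 1.20298189e+00,  4.23816602e-01,  1.63072367e+00,  2.07008852e-05,
        1.08857976e+00, -1.90012986e-02]), 'qvel': array([-0.00096412, -0.00014949,  0.00032747, -0.00043171,  0.00082651,
        0.00063337]), 'joint_torque': array([-1.54099522e-03, -5.44637597e+01, -2.73649943e+01,  6.42999052e-02,
        2.28043331e-02, -1.26530012e-04]), 'ee_pos': array([213.37993119, 586.83909895, 221.90359806]), 'orientation': array([-5.45101562e-01, -3.09362339e+00,  2.34870157e-03]), 'ft_force': array([0.253165  , 0.93378935, 0.66847251]), 'moment': array([-0.04549774, -0.0252889 ,  0.0228048 ]), 'width': 87.57224813555024}
top {'vertical_fov': 49.85127716318911, 'cx': 278.64251834899017, 'cy': 206.6777720707062, 'pose': array([[ 1.37160256e-02, -9.94714342e-01,  1.01760742e-01,
         4.39882112e+02],
       [-9.99667796e-01, -1.58625273e-02, -2.03144579e-02,
         6.27103398e+00],
       [ 2.18212652e-02, -1.01448303e-01, -9.94601465e-01,
         1.03189796e+03],
       [ 0.00000000e+00,  0.00000000e+00,  0.00000000e+00,
         1.00000000e+00]])}
side {'
[... 198 characters left out ...]
e-01, -5.58065482e-01,  7.52393081e-01,
        -7.20881784e+02],
       [ 1.45183924e-03, -8.03502738e-01, -5.95299288e-01,
         6.49946425e+02],
       [ 0.00000000e+00,  0.00000000e+00,  0.00000000e+00,
         1.00000000e+00]])}
wrist {'vertical_fov': 67.0977072550993, 'cx': 281.43265725389233, 'cy': 212.72840853341225, 'mount': array([[-1.26152305e-03, -9.68984184e-01, -2.47119526e-01,
         6.63297221e+01],
       [ 9.99999167e-01, -1.28969842e-03, -4.78498054e-05,
        -5.88305880e-01],
       [-2.72343959e-04, -2.47119380e-01,  9.68985004e-01,
        -1.63010921e+02],
       [ 0.00000000e+00,  0.00000000e+00,  0.00000000e+00,
         1.00000000e+00]])}
18.700000000000003
```

View pics/top0.png

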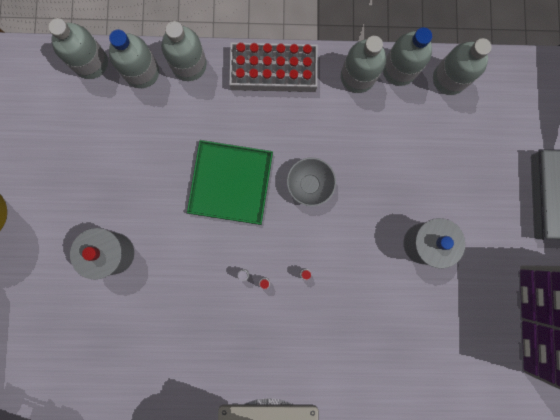

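View pics/side0.png

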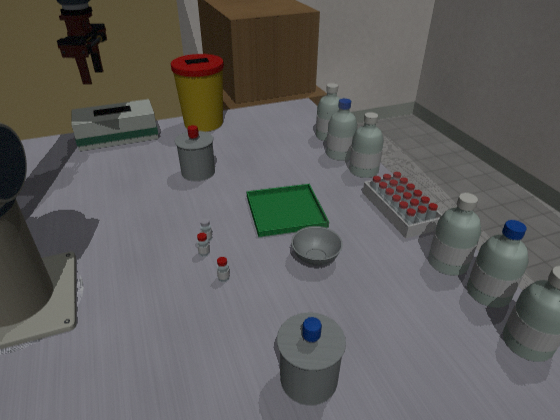

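View pics/wrist0.png

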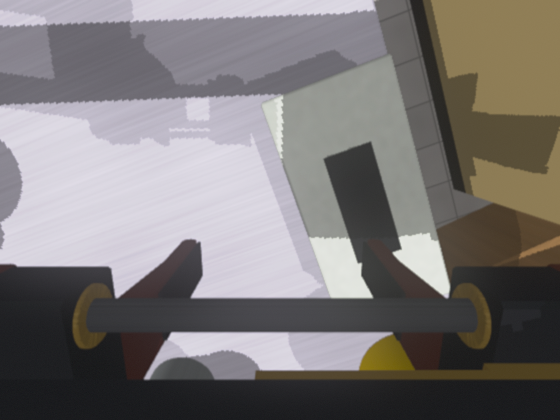

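```bash
python3 - <<'E'
import cv2,numpy as np
t=cv2.imread("pics/top0.png");s=cv2.imread("pics/side0.png")
def c(im,x,y,w,h,k):return cv2.resize(im[y:y+h,x:x+w],None,fx=k,fy=k,interpolation=cv2.INTER_CUBIC)
cv2.imwrite("pics/c_top_lid.png",c(t,400,205,80,75,7))
cv2.imwrite("pics/c_top_tray.png",c(t,175,130,110,105,5))
cv2.imwrite("pics/c_side_lid.png",c(s,260,305,100,100,6))
cv2.imwrite("pics/c_side_tray.png",c(s,235,175,110,70,7))
E
```

```text
(no output)
```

View pics/c_top_lid.png

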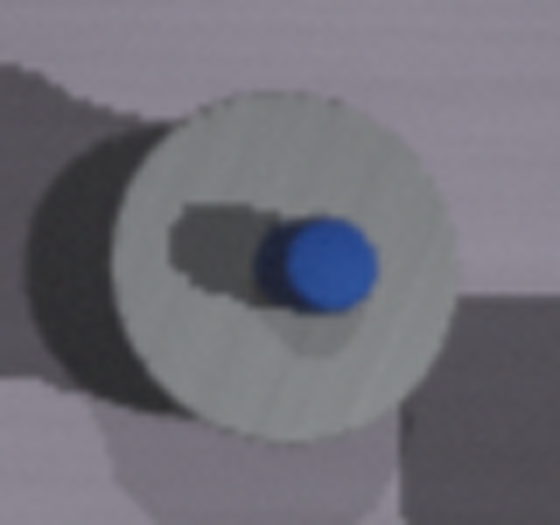

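View pics/c_top_tray.png

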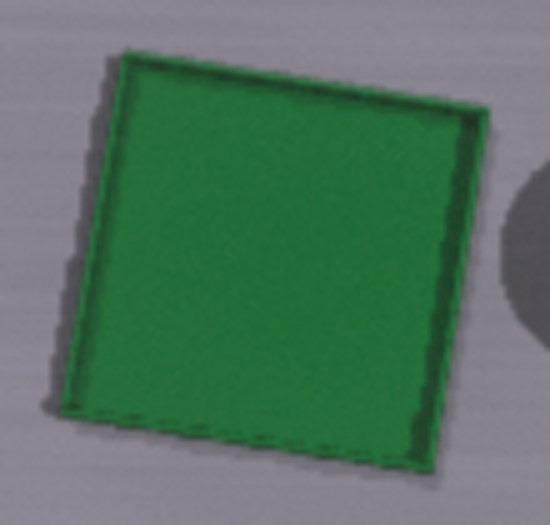

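View pics/c_side_lid.png

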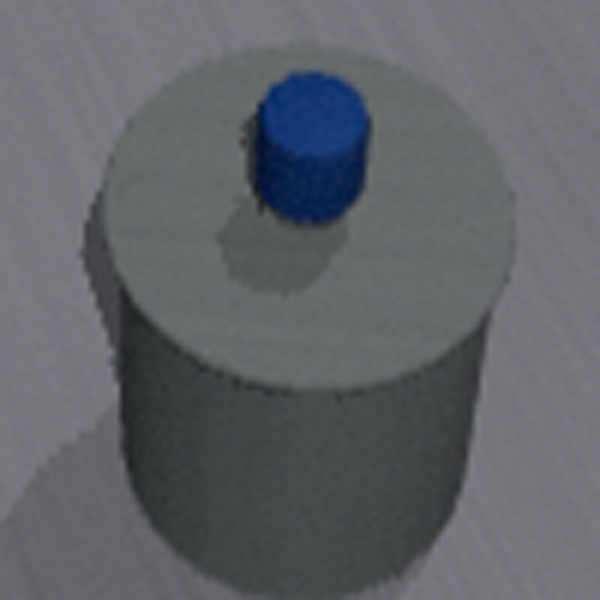

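View pics/c_side_tray.png

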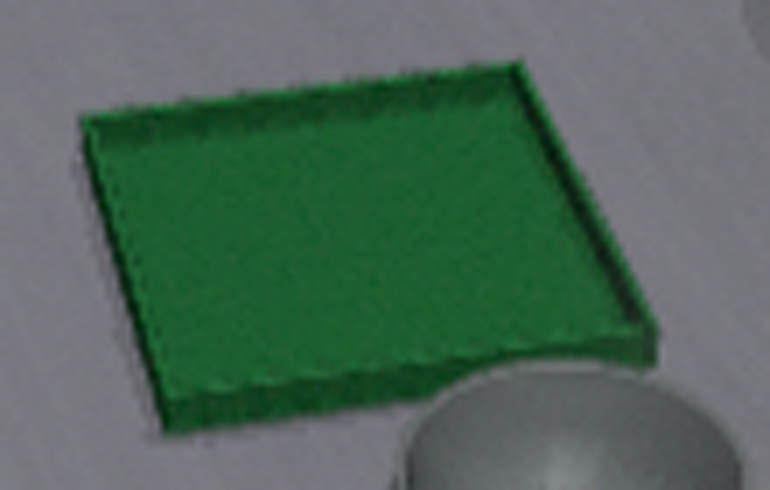

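```bash
cat > h.py <<'E'
import numpy as np,pickle
def load(n):return pickle.load(open(n+"0.pkl","rb"))
def back(d,uv,z,pose=None):
    P=d["pose"] if pose is None else pose
    f=210/np.tan(np.radians(d["vertical_fov"]/2))
    r=P[:3,:3]@np.array([(uv[0]-d["cx"])/f,(uv[1]-d["cy"])/f,1]);return P[:3,3]+r*(z-P[2,3])/r[2]
def proj(d,p,pose=None):
    P=d["pose"] if pose is None else pose
    f=210/np.tan(np.radians(d["vertical_fov"]/2));q=P[:3,:3].T@(np.asarray(p,float)-P[:3,3])
    return np.array([f*q[0]/q[2]+d["cx"],f*q[1]/q[2]+d["cy"]])
E
python3 - <<'E'
from h import *
np.set_printoptions(precision=1,suppress=True)
def px(c,k,o):return (np.array(c)+.5)/k-.5+np.array(o)
t,s=load("top"),load("side")
print(back(t,px((331,265),7,(400,205)),140),back(t,px((285,266),7,(400,205)),104))
print(back(s,px((315,114),6,(260,305)),140),back(s,px((310,217),6,(260,305)),104))
for d,k,o,C in((t,5,(175,130),[(124,52),(489,108),(433,472),(62,413)]),(s,7,(235,175),[(83,120),(521,63),(657,325),(165,398)])):
    P=np.array([back(d,px(c,k,o),18) for c in C]);print(P,P.mean(0),np.linalg.norm(P-np.roll(P,1,0),axis=1))
E
```

```text
[ 465.1 -346.8  140. ] [ 465.7 -347.4  104. ]
[ 466.3 -351.   140. ] [ 465.6 -353.8  104. ]
[[693.6 168.5  18. ]
 [670.7   1.6  18. ]
 [503.9  24.2  18. ]
 [527.9 191.   18. ]] [599.   96.3  18. ] [167.3 168.5 168.4 168.5]
[[527.4 184.7  18. ]
 [694.4 163.9  18. ]
 [671.8  -0.3  18. ]
 [504.4  20.4  18. ]] [599.5  92.2  18. ] [165.9 168.3 165.8 168.7]
```

```bash
cat >> h.py <<'E'
from scipy.spatial.transform import Rotation as R
def tool(o,p):return R.from_rotvec(o["orientation"]).inv().apply(np.asarray(p,float)-o["ee_pos"])
E
python3 - <<'E'
from h import *
from workcell import ctrl
o=ctrl.get_obs()
print(R.from_rotvec(o["orientation"]).as_matrix().round(4))
for p in [(320,420,250),(420,250,250),(480,0,250),(466,-349,230)]:print(tool(o,p).round())
E
```

```text
[[-9.398e-01  3.418e-01 -4.000e-04]
 [ 3.418e-01  9.398e-01 -1.100e-03]
 [ 0.000e+00 -1.100e-03 -1.000e+00]]
[-157. -121.  -28.]
[-309. -246.  -28.]
[-451. -461.  -27.]
[-557. -793.   -7.]
```

Call:
move_arm(increments=[0,-40,-40,-27,0,0,-85,-85,-27,0,0,-130,-130,-27,0,0,-170,-173,-27,0,0,-210,-214,-27,0,0,-250,-255,-27,0,0,-290,-296,-27,0,0,-330,-337,-27,0,0,-370,-378,-27,0,0,-410,-419,-27,0,0,-450,-460,-27,0,0,-465,-520,-27,0])

```text
t: 1.65
ee_pos: [474.2, -62.5, 249.8]
orientation: [0.544, 3.093, -0.002]
ft_force: [1.7, -0.3, 0.1]
width: 88.1
```

```bash
python3 - <<'E'
from h import *
from workcell import ctrl
o=ctrl.get_obs()
print(o["t"],o["qpos"],o["ee_pos"],o["orientation"],tool(o,(466,-349,222)))
E
```

```text
1.65 [-1.55286122e-01  1.70235613e-01  1.91995922e+00 -1.24143522e-03
  1.05032619e+00 -1.37718977e+00] [474.24661652 -62.5342596  249.75351768] [ 5.44120525e-01  3.09300404e+00 -1.65920937e-03] [ -89.97772033 -272.05766315   28.09844506]
```

Call:
move_arm(increments=[0,-20,-50,0,0,0,-38,-105,5,0,0,-56,-160,10,0,0,-73,-215,15,0,0,-86,-255,22,0,0,-90,-272,28,0,0,-90,-272,28,0])

```text
t: 2.52
ee_pos: [465.4, -348.9, 221.2]
orientation: [-0.547, -3.093, 0.0]
ft_force: [-0.4, 0.3, -0.3]
width: 87.9
```

```bash
python3 - <<'E'
from h import *
from workcell import ctrl
import cv2,pickle
o=ctrl.get_obs();d=ctrl.get_image("wrist")
pickle.dump((o,d),open("w1.pkl","wb"))
print(o["t"],o["ee_pos"],o["orientation"],o["qpos"])
cv2.imwrite("pics/w1.png",d["frame"][:,:,::-1])
E
```

```text
2.525 [ 465.38769669 -348.92569895  221.24508183] [-5.46513200e-01 -3.09327588e+00  8.89869658e-06] [-6.63697738e-01  3.61822463e-01  1.72886634e+00 -2.27223164e-04
  1.05126264e+00 -1.88463491e+00]
```

View pics/w1.png

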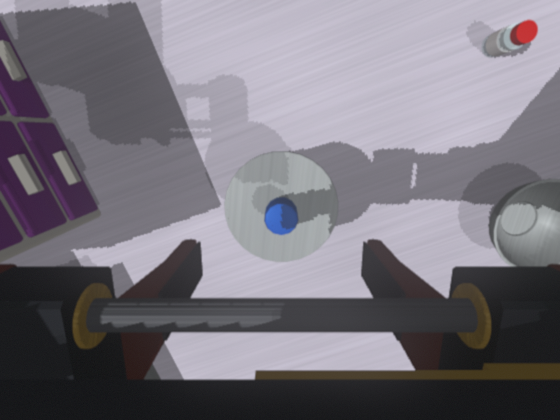

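```bash
python3 - <<'E'
import cv2
i=cv2.imread("pics/w1.png");cv2.imwrite("pics/w1c.png",cv2.resize(i[140:270,215:350],None,fx=4,fy=4,interpolation=cv2.INTER_CUBIC))
E
```

```text
(no output)
```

View pics/w1c.png

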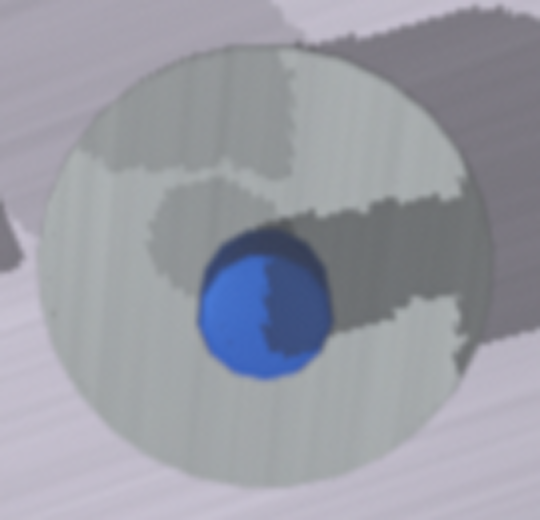

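```bash
python3 - <<'E'
from h import *
np.set_printoptions(precision=1,suppress=True)
o,d=pickle.load(open("w1.pkl","rb"))
T=np.eye(4);T[:3,:3]=R.from_rotvec(o["orientation"]).as_matrix();T[:3,3]=o["ee_pos"]
P=T@d["mount"]
for u,z in(((280.9,218.4),140),((281,206.1),104)):
    p=back(d,u,z,P);print(p,tool(o,p))
E
```

```text
[ 465.6 -350.1  140. ] [-0.6 -1.  81.2]
[ 464.  -349.5  104. ] [  1.1  -1.  117.2]
```

Call:
move_arm(increments=[0,0,-1,30,0,0,0,-1,60,0,0,0,-1,85,0,0,0,-1,100,0,0,0,-1,108,0,0,0,-1,110,0,0,0,-1,110,0])

```text
t: 3.45
ee_pos: [465.7, -349.2, 112.2]
orientation: [0.545, 3.093, -0.001]
ft_force: [0.4, 0.2, 0.5]
width: 87.9
```

```bash
python3 - <<'E'
from h import *
from workcell import ctrl
import cv2
o=ctrl.get_obs();d=ctrl.get_image("side");w=ctrl.get_image("wrist")
print(o["t"],o["ee_pos"],o["ft_force"])
cv2.imwrite("pics/s2.png",cv2.resize(d["frame"][240:420,220:400,::-1],None,fx=3,fy=3))
cv2.imwrite("pics/w2.png",w["frame"][:,:,::-1])
E
```

```text
3.45 [ 465.7199147  -349.20811596  112.24020089] [0.41092769 0.15715721 0.48972846]
```

View pics/s2.png

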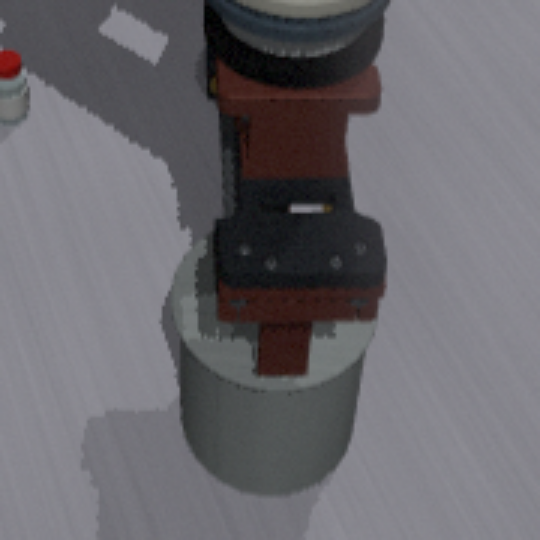

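View pics/w2.png

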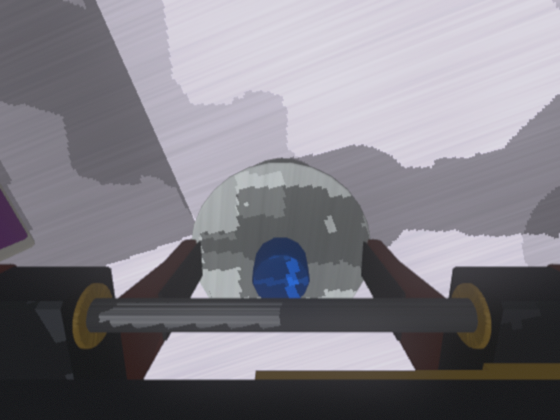

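Call:
move_arm(increments=[255,0,0,1,0,255,0,0,1,0,255,0,0,1,0,255,0,0,1,0,255,0,0,1,0,255,0,0,1,0,255,0,0,1,0,255,0,0,1,0])

```text
t: 4.55
ee_pos: [465.7, -349.4, 111.3]
orientation: [0.545, 3.093, -0.001]
ft_force: [-0.5, 0.1, -1.4]
width: 27.1
```

Call:
move_arm(increments=[255,0,0,-3,0,255,0,0,-7,0,255,0,0,-12,0,255,0,0,-18,0,255,0,0,-28,0,255,0,0,-45,0,255,0,0,-65,0,255,0,0,-85,0,255,0,0,-100,0,255,0,0,-110,0,255,0,0,-110,0])

```text
t: 5.92
ee_pos: [465.9, -349.5, 222.1]
orientation: [0.545, 3.092, -0.002]
ft_force: [0.1, 0.6, -2.0]
width: 27.4
```

```bash
python3 - <<'E'
from h import *
from workcell import ctrl
import cv2
o=ctrl.get_obs();d=ctrl.get_image("side");w=ctrl.get_image("wrist")
print(o["t"],o["ee_pos"],o["ft_force"],o["width"],tool(o,(599,94,222)),o["qpos"])
cv2.imwrite("pics/s3.png",d["frame"][:,:,::-1])
cv2.imwrite("pics/w3.png",w["frame"][:,:,::-1])
E
```

```text
5.925 [ 465.867036   -349.5092587   222.12817418] [ 0.07342712  0.55820871 -1.98423537] 27.404883225251748 [ 2.64790801e+01  4.62302520e+02 -3.21736335e-01] [-6.64056972e-01  3.60551357e-01  1.72849288e+00 -6.06565864e-05
  1.05001301e+00 -1.88598603e+00]
```

View pics/s3.png

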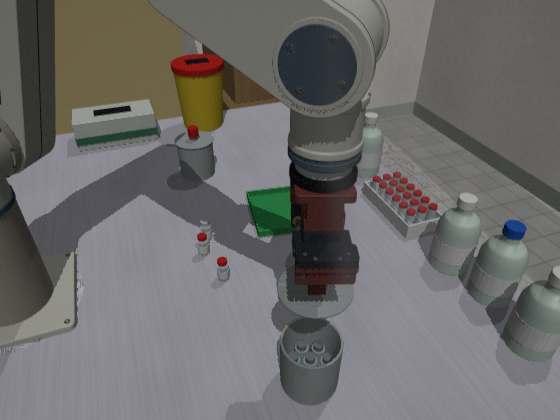

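View pics/w3.png

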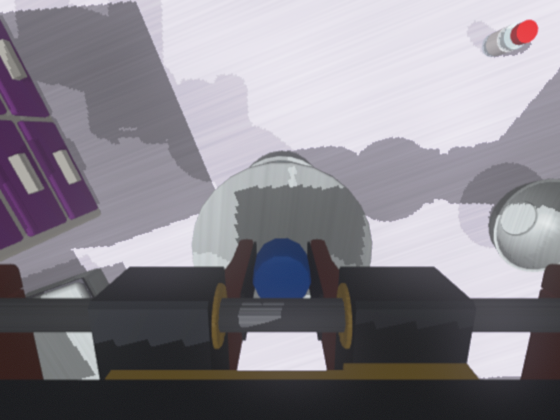

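Call:
move_arm(increments=[255,1,15,0,0,255,3,50,0,0,255,6,95,0,0,255,9,145,0,0,255,12,195,0,0,255,15,245,0,0,255,18,295,0,0,255,21,345,0,0,255,24,395,0,0,255,26,435,0,0,255,26,456,0,0,255,26,462,0,0])

```text
t: 7.52
ee_pos: [598.5, 95.0, 220.3]
orientation: [-0.543, -3.094, 0.001]
ft_force: [-0.7, -0.6, -1.8]
width: 27.4
```

Call:
move_arm(increments=[255,0,0,20,0,255,0,0,50,0,255,0,0,80,0,255,0,0,100,0,255,0,0,110,0,255,0,0,110,0])

```text
t: 8.28
ee_pos: [598.3, 94.5, 110.0]
orientation: [-0.543, -3.093, 0.002]
ft_force: [0.7, 0.5, -2.5]
width: 27.6
```

```bash
python3 - <<'E'
from h import *
from workcell import ctrl
import cv2
o=ctrl.get_obs();d=ctrl.get_image("side");w=ctrl.get_image("wrist");t=ctrl.get_image("top")
print(o["t"],o["ee_pos"],o["orientation"],o["ft_force"],o["width"],tool(o,(599,94,21)))
cv2.imwrite("pics/s4.png",cv2.resize(d["frame"][100:300,180:400,::-1],None,fx=3,fy=3))
cv2.imwrite("pics/w4.png",w["frame"][:,:,::-1])
cv2.imwrite("pics/t4.png",cv2.resize(t["frame"][100:280,150:360,::-1],None,fx=3,fy=3))
E
```

```text
8.275 [598.32612223  94.51704979 109.97215953] [-5.43157827e-01 -3.09294283e+00  1.55592193e-03] [ 0.73251293  0.45682482 -2.4666969 ] 27.56497708310092 [-0.91006562 -0.14937484 88.97143413]
```

View pics/s4.png

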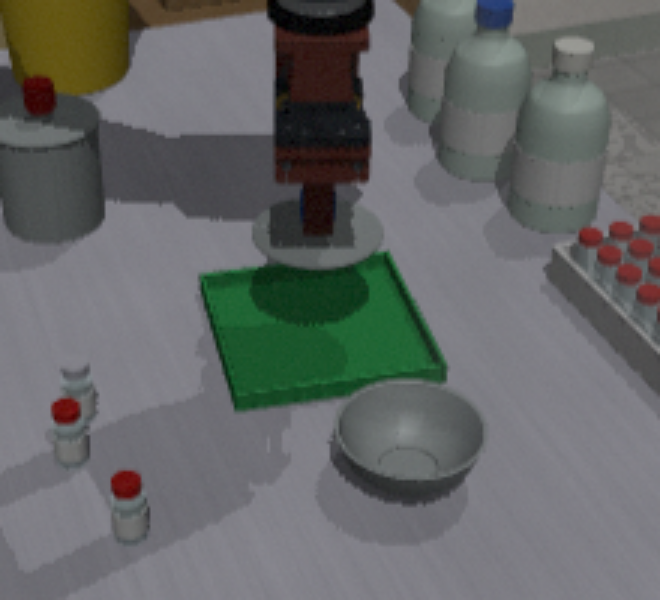

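View pics/w4.png

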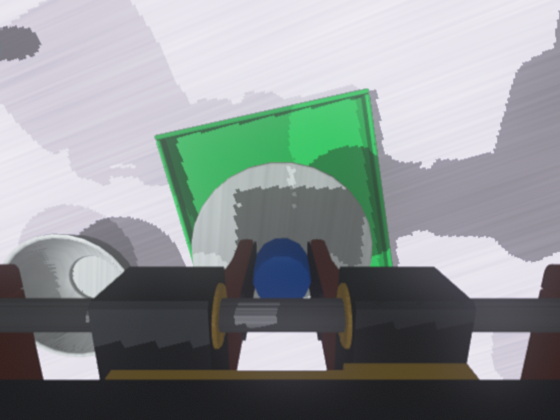

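View pics/t4.png

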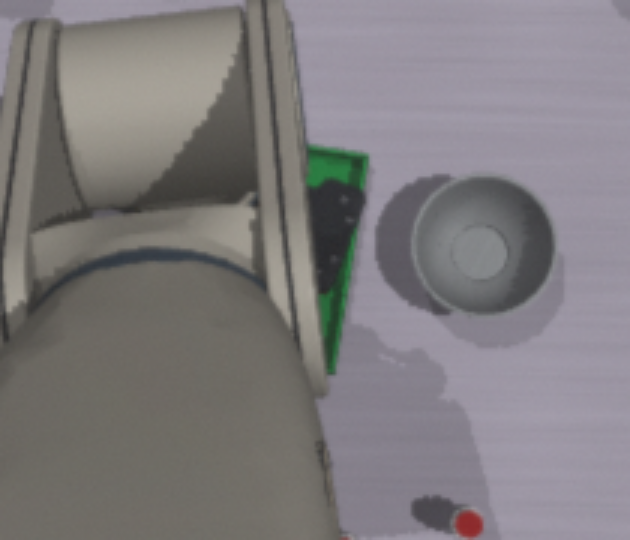

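Call:
move_arm(increments=[255,0,0,20,0,255,0,0,45,0,255,0,0,65,0,255,0,0,78,0,255,0,0,83,0,255,0,0,84,0,255,0,0,84,0])

```text
t: 9.3
ee_pos: [599.8, 95.0, 27.8]
orientation: [0.542, 3.092, 0.0]
ft_force: [0.4, -1.0, -1.0]
width: 27.5
```

Call:
move_arm(increments=[255,0,0,1,0,255,0,0,2,0,255,0,0,2,0,255,0,0,2,0])

```text
t: 9.8
ee_pos: [599.8, 95.0, 25.9]
orientation: [0.542, 3.092, 0.0]
ft_force: [-0.0, 0.5, -1.1]
width: 27.6
```

Call:
move_arm(increments=[255,0,0,1,0,255,0,0,2,0,255,0,0,3,0,255,0,0,3,0,255,0,0,3,0])

```text
t: 10.42
ee_pos: [599.8, 95.0, 22.9]
orientation: [0.542, 3.092, 0.0]
ft_force: [0.3, -0.4, -1.0]
width: 27.1
```

Call:
move_arm(increments=[255,0,0,1,0,255,0,0,1,0,255,0,0,1,0])

```text
t: 10.8
ee_pos: [599.8, 95.0, 21.9]
orientation: [0.542, 3.092, 0.0]
ft_force: [-0.3, -0.2, -1.7]
width: 27.6
```

Call:
move_arm(increments=[255,0,0,1,0,255,0,0,1,0,255,0,0,1,0])

```text
t: 11.18
ee_pos: [600.0, 95.0, 21.3]
orientation: [0.542, 3.092, 0.0]
ft_force: [-1.2, 0.3, 5.3]
width: 27.6
```

Call:
move_arm(increments=[255,0,0,0.5,0,255,0,0,0.5,0,255,0,0,0.5,0])

```text
t: 11.55
ee_pos: [600.0, 95.0, 21.3]
orientation: [0.542, 3.092, 0.0]
ft_force: [-1.9, -0.2, 7.0]
width: 27.0
```

Call:
move_arm(increments=[230,0,0,0,0,200,0,0,0,0,150,0,0,0,0,100,0,0,0,0,60,0,0,0,0,60,0,0,0,0,60,0,0,0,0,60,0,0,0,0])

```text
t: 12.55
ee_pos: [600.0, 95.0, 21.3]
orientation: [0.542, 3.092, 0.0]
ft_force: [0.9, 0.9, 1.1]
width: 67.3
```

```bash
python3 - <<'E'
from h import *
from workcell import ctrl
import cv2
o=ctrl.get_obs();d=ctrl.get_image("side");w=ctrl.get_image("wrist")
print(o["t"],o["ee_pos"],o["ft_force"],o["width"])
cv2.imwrite("pics/s5.png",cv2.resize(d["frame"][100:300,180:400,::-1],None,fx=3,fy=3))
cv2.imwrite("pics/w5.png",w["frame"][:,:,::-1])
E
```

```text
12.55 [600.00198887  94.98932806  21.26097238] [0.901511   0.90614186 1.10866404] 67.27486596334397
```

View pics/s5.png

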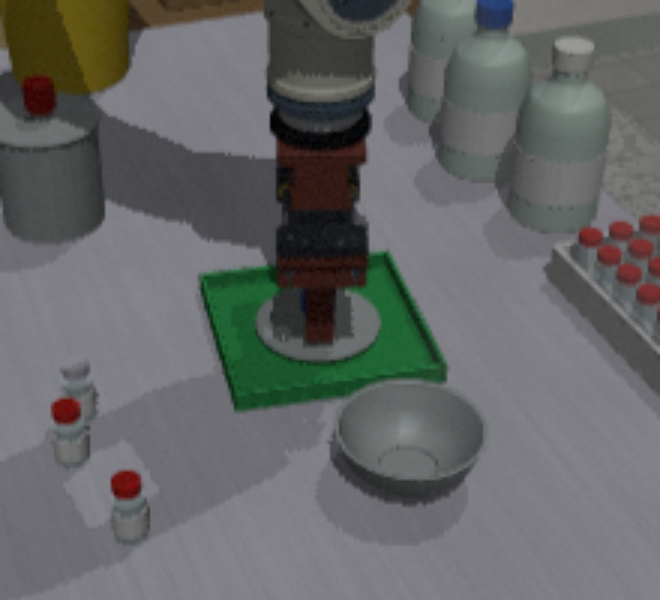

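View pics/w5.png

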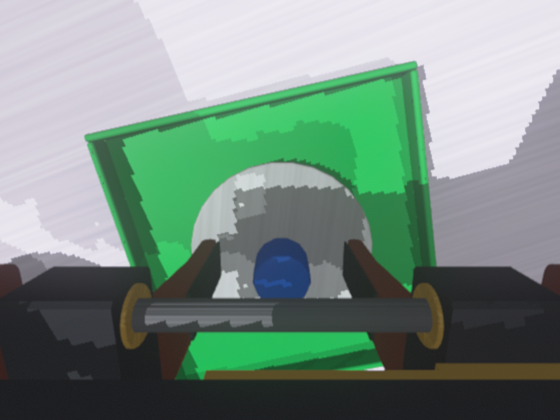

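The lid is lying flat in the tray and has been released. Next I retreat straight up.

Call:
move_arm(increments=[60,0,0,-10,0,60,0,0,-30,0,60,0,0,-60,0,60,0,0,-100,0,60,0,0,-145,0,60,0,0,-190,0,60,0,0,-220,0,60,0,0,-220,0])

```text
t: 13.65
ee_pos: [601.1, 95.3, 245.5]
orientation: [0.541, 3.085, 0.004]
ft_force: [-0.4, 0.2, -0.5]
width: 67.3
```

```bash
python3 - <<'E'
from h import *
from workcell import ctrl
import cv2
o=ctrl.get_obs();d=ctrl.get_image("side");w=ctrl.get_image("wrist")
print(o["t"],o["ee_pos"],o["ft_force"],o["width"])
cv2.imwrite("pics/s6.png",d["frame"][:,:,::-1])
cv2.imwrite("pics/w6.png",w["frame"][:,:,::-1])
E
```

```text
13.65 [601.05378842  95.281815   245.49946327] [-0.37246837  0.22843109 -0.53049066] 67.30223109837584
```

View pics/s6.png

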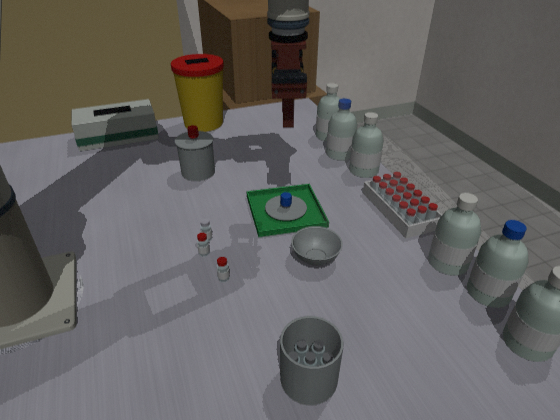

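View pics/w6.png

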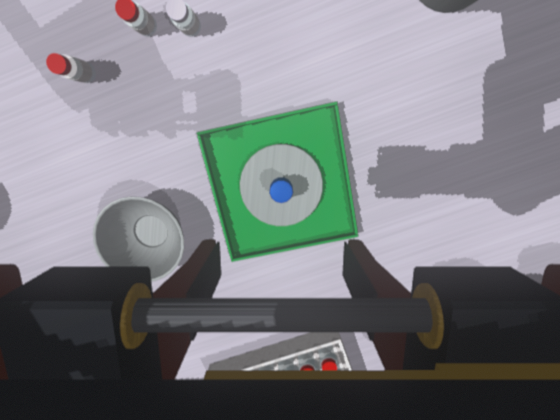

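The side view shows the lid flat and knob up in the tray at about (287,205). The open jar is still standing at about (310,360), with its vials inside. The red lid is untouched at about (193,135). In the wrist view the lid is well inside the tray walls.

```bash
python3 -c "
from workcell import ctrl
print(ctrl.close_job())"
```

```text
the job is handed in; nothing more can be done
None
```

The blue-knobbed lid is off its jar and lying flat, knob up, near the centre of the green tray's floor. I handed the job in at about 14 s of the 43 s allowed.

- **Lift and placing:** I gripped the lid by its knob and lifted it straight up. I lowered it until the wrist force showed contact of about 5–7 N at the expected height, then opened the gripper and retreated straight up.
- **Last checks:** The final side and wrist pictures show the lid well inside the tray walls. The open jar is still standing where it was with its vials inside, the red-knobbed lid is untouched, and the gripper is about 220 mm clear of the lid.
- **Disagreement between cameras:** The top and side cameras differed by about 4–6 mm in y on the lid, and by about 4 mm on the tray. For the lid, the wrist camera settled it, agreeing with the middle value to about 1 mm. For the tray I used the middle value, and the later pictures showed the lid well inside it.

No check failed.

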